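# Turn the tube rotator until its tube stands up

## Task

The sample rotator on the lab bench stopped with its tube pointing downwards. Gently push the wheel's bare arms round with the fingertips, one after another, until the tube points straight up with its cap on top, then let go and leave the wheel at rest. Only push: do not grip the wheel, do not touch the tube itself, and leave the other things on the bench as they stand.

Things in the scene. Friction and masses are not known exactly. Their poses are not given: they have to be found in the camera images.
- stand: the rotator's fixed stand: grey base plate 170 mm wide, 16 mm thick (x -110 to 40 mm) and a white column 70 mm wide, 200 mm high (x -98 to -48 mm) behind the wheel. Origin on the bench straight under the wheel's centre; z up, x along the wheel's level axle, away from the column. The wheel turns in the stand's y-z plane (x = 0).
- axle (a point): centre of the wheel, 175 mm above the bench. Six arms 60 degrees apart: one carries the tube, five are bare aluminium bars that end 135 mm from the axle, 20 mm deep along the axle (x -10 to 10 mm) and 10 mm thick. A hoop of 55 mm radius (8 mm thick) and a hub of 22 mm radius join them; outside the hoop the arms are free.
- rotor (a joint): angle of the wheel about the stand's x axis (right-hand rule), rad: 0 (or any whole turn) when the tube points straight up, pi/2 when it points to the stand's -y, pi when it hangs down, 3 pi/2 when it points to +y. Turns endlessly either way; stiff (0.25 N m of friction, about 2 N at an arm's end), stays where it is left.
- tube: capped sample tube, clipped for good to the sixth arm and pointing radially outward: white body 27 mm in diameter, grey cap 34 mm in diameter at the outer end. Origin at its inner, conical end, 68 mm from the axle; its z axis points outward along the arm to the cap, whose end is 155 mm from the axle (87 mm from the origin).
- bottle: brown bottle, 56 mm in diameter and 130 mm high, loose on the bench; origin at the centre of its underside. A bystander.
- rack: white tube rack 70 x 110 mm, with three small tubes, 92 mm high, loose on the bench; origin at the centre of its underside. A bystander.
- beaker: small white beaker, 60 mm in diameter and 65 mm high, loose on the bench; origin at the centre of its underside. A bystander.

How it is judged (in metres and radians):
At the end, for the whole second after the job is handed in: The tube points straight up, cap on top, within 0.09 rad (5 degrees); the wheel is at rest (under 0.05 rad/s); bottle, rack and beaker stand upright within 20 mm of where they were (angle between tube's own z axis and vertical below 0.09 rad and velocity of joint rotor between -0.05 and 0.05 rad/s and distance of each of bottle, rack, beaker from where it was at the start of the episode below 0.02 m and angle between each of bottle, rack, beaker's own z axis and vertical below 0.2 rad); the robot touches nothing.
It fails at once if the tube is touched (contact force between tube and anything else above 0.5 N).
It fails at once if the wheel is gripped or pushed roughly (over 20 N) (contact force between rotor and anything else above 20 N).
It fails at once if a bystander is lifted, carried or shoved (distance of any of bottle, rack, beaker from where it was at the start of the episode above 0.03 m).
It also fails if it takes over 67 s, if anything falls off the work surface, if the arm or the gripper's body presses on something with over 40 N, if the wrist force passes 120 N, or if a joint passes its speed limit or range.

## Robot

A 6-joint arm with a two-finger parallel gripper is mounted at the origin on the work surface. World frame = base frame: x ahead of the robot, y to its left, z up, the work surface at z = 0. Lengths are in m, angles in degrees, forces in N, time in s.
With the tool pointing down it reaches from about 0.4 to 0.825 m from the base axis. Payload 7 kg.
Tool frame: the origin (TCP) lies midway between the tips of the shut fingers; the grasp point (between the pads) lies 19 mm behind it; z points along the fingers, y is the direction in which the jaws open and shut (so a half turn about z gives the same grasp; the last joint's range is limited). The gripper opens to 88 mm and grips with 3 to 60 N. Pads are 19 mm wide; open, the fingers measure 130 mm over their backs; the gripper's body (78 mm by 193 mm) begins 47 mm behind the grasp point.
Start: joints at [83.256, 20.546, 0.682, 0, -70.136, -16.507], TCP at [0.266, 0.62, 0.227] pointing down, gripper open.
Joint ranges: [-176.03, 176.03], [-82.01, 121.73], [-58.28, 71.71], [-173.87, 95.51], [-174.79, -0.11], [-173.66, 173.66]. Speed limits (degrees/s): [136.94, 136.94, 172.46, 180, 180, 180].

## Interface

Orientations are given as a 3x3 rotation matrix whose columns are the frame's x, y, z axes.
In Python, from rig import robot gives the robot as it stands. Calls block until the motion is done:
- robot.goto(position, orientation): joint-space move of the TCP to a pose.
- robot.servo_line(position, ori=None, speed=0.15): straight line of the TCP; ori=None keeps the orientation; speed is the mean speed in m/s.
- robot.movej(angles): joint-space move.
- robot.move_gripper(opening): opening from 0.0 (shut) to 1.0 (fully open); the grip force is fixed at half the most; returns when the fingers have stopped.
- robot.dwell(seconds).
- robot.ik(position, orientation): joint angles nearest the present ones, or None.
- robot.grab_frame(name): name is "scene" or "top"; returns (picture, depth): 480x640x3 uint8, red, green, blue; 480x640 float32, m along the optical axis (not along the pixel's ray), 0 where there is no reading.
- robot.camera_info(name): a dict with "vfov" (degrees; the focal length in pixels is half the picture's height over the tangent of half this angle, whatever the lens; pixels are square), "cx", "cy" (the principal point, pixels), "k1" (the pictures are not rectified: a ray, as slopes to the right and down, at radius r is drawn at 1 + k1 r^2 times it, then the intrinsics apply), "view" (4x4, takes a point from world to camera coordinates). Camera axes: x right, y down, z forward; pixel columns grow to the right and rows downward; lengths in m; the calibration is good to about 2 mm. A picture is of the moment at which its call begins. camera_info takes no time and is no camera call.
A pose or a line that the arm cannot do raises robot.Unreachable and nothing moves.
- robot.job_done(): hands the job in, once; it reports no verdict.
Readings, each from a call of its own:
- robot.read_t(): time.
- robot.read_qpos(): joint angles.
- robot.read_qvel(): joint speeds.
- robot.read_effort(): joint torques, N m.
- robot.read_position(): TCP position.
- robot.read_tcp_rot(): TCP orientation.
- robot.read_force(): force on the tool from outside, world axes, zero at the start.
- robot.read_ft_torque(): the same for the moment, N m.
- robot.read_grip_width(): opening from 0.0 (shut) to 1.0 (fully open).
Only numpy, scipy, OpenCV 4.12 (cv2) and the standard library are available. Lean on these libraries where they do the work, as an engineer would, in place of code of your own. Each camera call takes 0.05 s, during which the arm holds its last target. There are 200 camera calls.

## Working session

There is one attempt and no reset: what is moved stays moved. The work goes in short steps, each a Python script; the robot and the scene stay as the last script left them, time stands still between calls to the robot, and variables do not carry over. Pictures are saved under pics/ and viewed, about 8 in all and at most 12, crops included, and the job is handed in when it is done.

```bash
ls; mkdir -p pics; python3 - <<'E'
from rig import robot
import cv2,numpy as np
for n in("scene","top"):
    p,d=robot.grab_frame(n); cv2.imwrite(f"pics/{n}0.png",p[:,:,::-1]); np.savez(f"{n}0.npz",p=p,d=d)
    print(n,robot.camera_info(n),(d>0).mean())
print(robot.read_t(),robot.read_tcp_rot())
E
```

```text
pics
scene {'vfov': 47.61011697537244, 'cx': 325.77881980504776, 'cy': 240.17257528143506, 'k1': -0.09086451542192453, 'view': array([[-5.25997354e-01,  8.50485821e-01, -8.07135538e-04,
         2.84108967e-01],
       [ 5.02315711e-01,  3.09899559e-01, -8.07242956e-01,
        -1.51995755e-01],
       [-6.86298557e-01, -4.25013096e-01, -5.90218738e-01,
         1.72638053e+00],
       [ 0.00000000e+00,  0.00000000e+00,  0.00000000e+00,
         1.00000000e+00]])} 0.993427734375
top {'vfov': 50.19857250149697, 'cx': 318.64439023343095, 'cy': 243.9551259165972, 'k1': 0.03133722582323394, 'view': array([[ 4.70222981e-03, -9.99988544e-01, -8.94459544e-04,
         3.76625423e-02],
       [-9.90294163e-01, -4.53239025e-03, -1.38913384e-01,
         6.21565011e-01],
       [ 1.38907738e-01,  1.53898072e-03, -9.90304131e-01,
         1.00460388e+00],
       [ 0.00000000e+00,  0.00000000e+00,  0.00000000e+00,
         1.00000000e+00]])} 0.9960026041666666
0.1 [[ 9.18754107e-01 -3.94829948e-01 -4.49824646e-04]
 [-3.94830173e-01 -9.18752982e-01 -1.44631377e-03]
 [ 1.57770255e-04  1.50641106e-03 -9.99998853e-01]]
```

View pics/scene0.png

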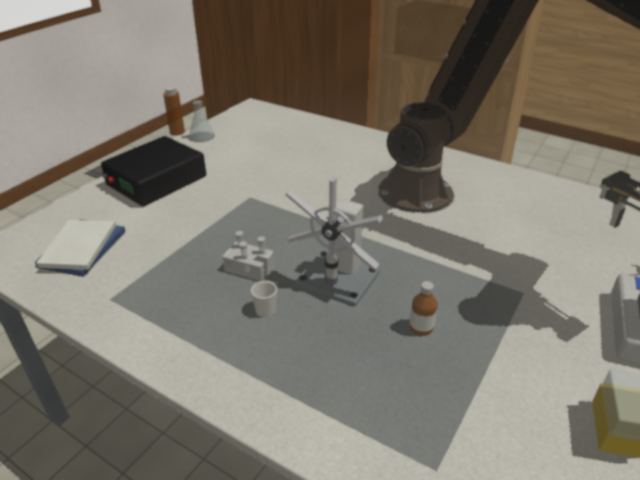

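View pics/top0.png

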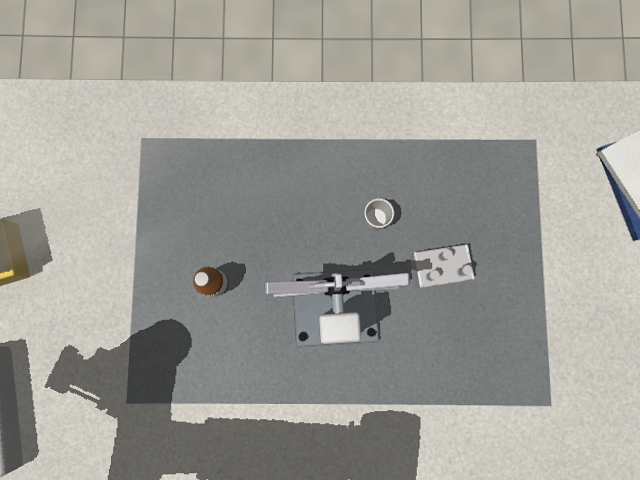

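```bash
cat > h.py <<'E'
import numpy as np,cv2
from rig import robot
def cloud(n,d):
    c=robot.camera_info(n);f=240/np.tan(np.radians(c['vfov']/2))
    K=np.array([[f,0,c['cx']],[0,f,c['cy']],[0,0,1]])
    v,u=np.mgrid[:480,:640]
    s=cv2.undistortPoints(np.stack([u,v],-1).reshape(-1,1,2).astype(float),K,np.array([c['k1'],0,0,0,0.])).reshape(480,640,2)
    P=np.dstack([s*d[...,None],d])
    V=c['view'];return (P-V[:3,3])@V[:3,:3]
def stand(Pt):
    m=(abs(Pt[...,2]-.2)<.006)
    m[:,:290]=0;m[:,390:]=0;m[:300]=0;m[355:]=0
    q=Pt[m][:,:2].astype(np.float32)
    return cv2.minAreaRect(q),len(q)
E
python3 - <<'E'
from h import *
t=np.load("top0.npz");s=np.load("scene0.npz")
Pt=cloud("top",t['d']);Ps=cloud("scene",s['d'])
r,n=stand(Pt);print("column top",r,n)
# bystanders from top
for nm,(a,b,c,d) in dict(bottle=(185,260,232,302),rack=(410,238,478,292),beaker=(360,195,400,232)).items():
    R=Pt[b:d,a:c].reshape(-1,3);R=R[(R[:,2]>.03)]
    print(nm,R[:,:2].min(0),R[:,:2].max(0),R[:,2].max())
for nm,P in(("top",Pt),("scene",Ps)):
    # wheel slab in front of column
    c=np.array(r[0]);
    m=(P[...,0]>c[0]+.04)&(P[...,0]<c[0]+.12)&(abs(P[...,1]-c[1])<.17)&(P[...,2]>.03)&(P[...,2]<.36)
    Q=P[m];print(nm,len(Q),Q.mean(0),Q.min(0),Q.max(0))
    np.save(nm+"Q.npy",Q)
import numpy as np
Q=np.load("sceneQ.npy")
a=np.load("topQ.npy");a=a[a[:,2]>.2]
print("top line fit x(y)",np.polyfit(a[:,1],a[:,0],1))
im=np.zeros((600,600,3),np.uint8)
for q in Q: cv2.circle(im,(int(300+(q[1]-c[1])*1500),int(560-q[2]*1500)),2,(255,255,255),-1)
for q in a: cv2.circle(im,(int(300+(q[1]-c[1])*1500),int(560-q[2]*1500)),1,(0,0,255),-1)
cv2.imwrite("pics/yz.png",im)
E
```

```text
column top ((0.45620977878570557, 0.004323430359363556), (0.05134201794862747, 0.06976597756147385), 3.8031227588653564) 1224
bottle [0.47580785 0.03893322] [0.57174974 0.28487818] 1.0812407578354493
rack [ 0.47580785 -0.27159936] [0.62189926 0.03893322] 1.0812407578354493
beaker [ 0.47580785 -0.10947968] [0.71323243 0.03893322] 1.0812407578354493
top 2351 [0.5283754  0.00181284 0.2071317 ] [ 0.49625207 -0.16565043  0.03027401] [0.57609949 0.12790141 0.31470117]
scene 2772 [0.53682852 0.01065612 0.17192325] [ 0.4963748  -0.16556375  0.03006887] [0.57565103 0.12925204 0.31325928]
top line fit x(y) [-0.06745708  0.52991098]
```

View pics/yz.png

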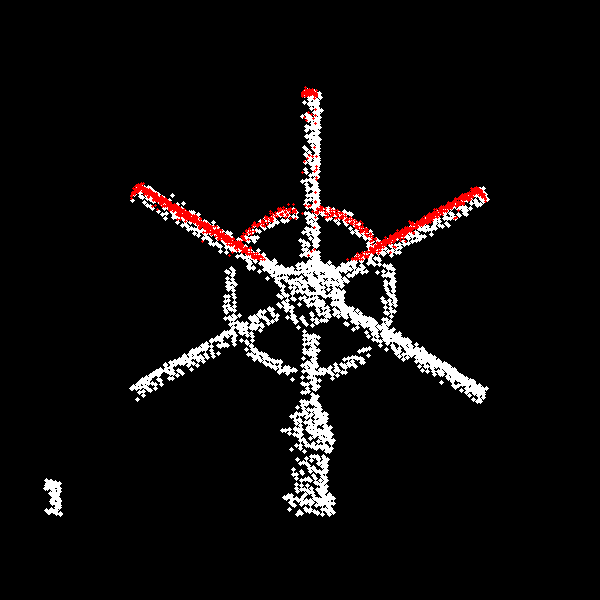

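```bash
cat >> h.py <<'E'
yaw=np.radians(3.83); A=np.array([np.cos(yaw),np.sin(yaw),0]); Y=np.array([-A[1],A[0],0]); Z=np.array([0,0,1.])
C=np.array([.4562,.0043,0])+.073*A+.175*Z
def W(y,z): return C+y*Y+z*Z
def R(s): y=s*A; z=-Z; return np.stack([np.cross(y,z),y,z],1)
def tip(phi,r=.115,gap=0):   # finger centre for bottom -y corner on the arm's rear face
    p=np.radians(phi); n=np.array([np.cos(p),np.sin(p)])
    q=r*np.array([-np.sin(p),np.cos(p)])+(.005+gap)*n
    return W(q[0]+.0095,q[1])
def wheel(n="scene"):         # rotor angle modulo 60 deg from the depth cloud
    p,d=robot.grab_frame(n);P=cloud(n,d)-C
    x,y,z=P@A,P@Y,P@Z; rr=np.hypot(y,z)
    m=(abs(x)<.02)&(rr>.065)&(rr<.13)
    a=np.degrees(np.arctan2(-y[m],z[m]))
    for k in range(-180,180,60):
        e=(a-k+180)%360-180; e=e[abs(e)<15]; print(k,len(e),np.round(np.median(e),1) if len(e) else None,end=' | ')
    print(); return p
E
python3 - <<'E'
from h import *
print("C",C); wheel()
R0=robot.read_tcp_rot(); p=robot.read_position()
for s in(1,-1): print(s,robot.ik(W(.045,.185),R(s)),robot.ik(tip(60),R(s)))
robot.servo_line([p[0],p[1],.37],speed=.2)
robot.move_gripper(0)
qs=[robot.ik(W(.045,.185),R(s)) for s in(1,-1)]
s=1 if qs[1] is None or (qs[0] is not None and abs(qs[0][5])<abs(qs[1][5])) else -1
robot.goto(W(.045,.185),R(s)); print(s,robot.read_t(),robot.read_qpos(),robot.read_position(),robot.read_force())
p,d=robot.grab_frame("scene");cv2.imwrite("pics/s1.png",cv2.resize(p[100:320,200:460,::-1],None,fx=2.5,fy=2.5))
E
```

```text
C [0.52903696 0.00917613 0.175     ]
-180 249 3.3 | -120 240 2.5 | -60 176 1.9 | 0 175 -3.0 | 60 237 -3.9 | 120 128 -3.1 | 
1 [ 1.64602889e+02 -8.16747933e+01 -4.44397429e+00  2.54444375e-14
 -1.67230819e+02  1.92271105e+01] [ 12.4616858    7.48310214 -15.41788679   0.         -67.09901107
 171.3683142 ]
-1 [ 27.135808     3.17143322  -4.44397429   0.         -82.38459249
 -23.305808  ] [ 12.4616858    7.48310214 -15.41788679   0.         -67.09901107
  -8.6316858 ]
1 4.6667 [ 1.64520557e+02 -8.15454672e+01 -4.45971137e+00 -9.58622238e-03
 -1.67203113e+02  1.92200306e+01] [0.52552682 0.05346617 0.36107612] [-0.29272134 -0.69128631 -0.42604382]
```

View pics/s1.png

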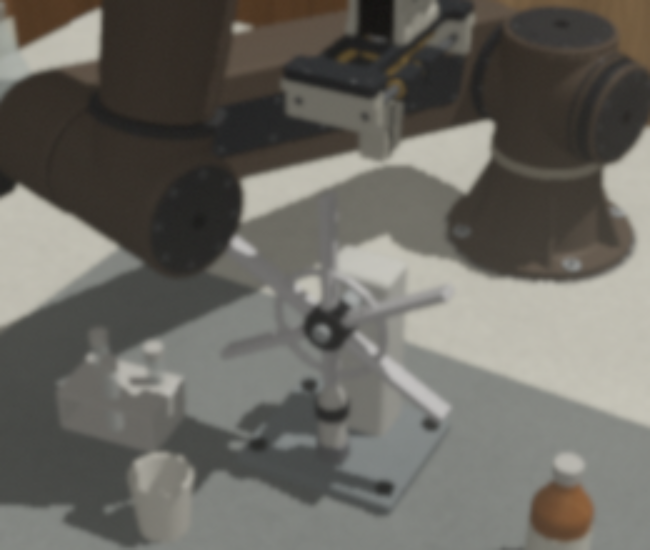

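The picture shows that the inverse solver returned a folded-over branch, with the elbow hanging at about (190,220) in the crop near the rack. It's free of contact, and the rack hasn't visibly moved. I'll back out along the same joint path and take the normal branch (s=-1).

```bash
sed -i 's/+\.073\*A+\.175\*Z/+.073*A+.175*Z+.003*Y/' h.py; python3 - <<'E'
from h import *
robot.movej([83.256,12,-6,0,-70,-16.507]); print(robot.read_position(),robot.read_t())
q=robot.ik(W(.045,.19),R(-1)); print(q)
if q is not None and abs(q[0])<60:
    robot.movej(q)
    print(robot.read_t(),robot.read_position()-W(.045,.19),robot.read_force())
    wheel()
p,d=robot.grab_frame("scene");cv2.imwrite("pics/s2.png",cv2.resize(p[80:340,180:460,::-1],None,fx=2.2,fy=2.2))
t,d=robot.grab_frame("top");o=np.load("top0.npz")
Pa,Pb=cloud("top",o['d']),cloud("top",d)
for nm,(a,b,c,e) in dict(bottle=(185,260,232,302),rack=(410,238,478,292),beaker=(360,195,400,232)).items():
    print(nm,(np.abs(Pa-Pb)[b:e,a:c].max(-1)>.02).mean())
E
```

```text
[0.25801742 0.55302171 0.26800264] 6.775
[ 27.4557235    3.12243299  -3.873489     0.         -83.004078
 -23.6257235 ]
8.825 [-3.95232693e-05  7.27002807e-04 -2.83827376e-04] [-0.13824168  0.56274341 -0.15446087]
-180 253 3.3 | -120 239 3.9 | -60 172 5.0 | 0 197 0.6 | 60 233 -0.9 | 120 126 -2.0 | 
bottle 1.0
rack 0.009531590413943355
beaker 0.29662162162162165
```

View pics/s2.png

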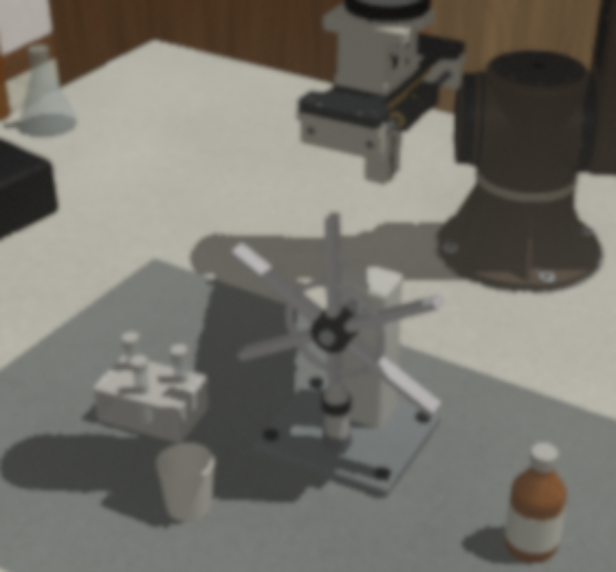

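The view shows a normal arm posture: fingertips at (382,175), clear of the vertical arm tip at (333,215), and bystanders standing as before. The push comes next.

```bash
cat >> h.py <<'E'
def push(end,start=0,gap=.012,steps=5,sp=.05):
    robot.servo_line(tip(start,gap=gap+.0),speed=.12)
    for ph in np.linspace(start,end,steps+1):
        robot.servo_line(tip(ph),speed=sp if ph>start else .03)
        f=robot.read_force(); print(round(ph,1),np.round(f,1),end='; ')
        if np.linalg.norm(f)>14: print("STOP");break
    print()
def retreat():
    p=robot.read_position(); robot.servo_line([p[0],p[1],C[2]+.165],speed=.15)
E
python3 - <<'E'
from h import *
push(56); retreat(); print(robot.read_t()); p=wheel()
cv2.imwrite("pics/s3.png",cv2.resize(p[80:340,180:460,::-1],None,fx=2.2,fy=2.2))
E
```

```text
0.0 [ 0.3 -0.3 -0.7]; 11.2 [ 0.1  0.4 -0.4]; 22.4 [ 0.6 -0.2  1. ]; 33.6 [-0.3 -0.1  0.7]; 44.8 [ 0.5 -0.5  0.4]; 56.0 [ 0.1  0.2 -0.1]; 
14.1083
-180 133 -3.6 | -120 317 0.4 | -60 188 -0.8 | 0 178 -4.9 | 60 238 -6.6 | 120 138 -7.8 |
```

View pics/s3.png

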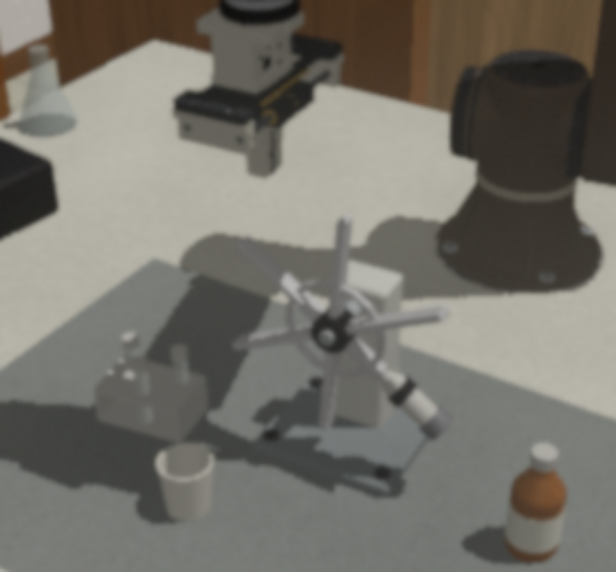

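The first push turned the wheel about 54°, matching the command within 2°. The tube now points to the lower right, with its cap at (437,425). Now the second push.

```bash
python3 - <<'E'
from h import *
robot.servo_line(W(.04,.165),speed=.15)
push(61,gap=.024); retreat(); print(robot.read_t()); p=wheel()
cv2.imwrite("pics/s4.png",cv2.resize(p[80:340,180:460,::-1],None,fx=2.2,fy=2.2))
E
```

```text
0.0 [0.8 0.2 0.4]; 12.2 [-0.2  0.6 -0.2]; 24.4 [-0.6 -0.2  0.1]; 36.6 [ 0.2 -0.6 -0. ]; 48.8 [-0.  -0.8 -1.4]; 61.0 [-0.7 -0.   0.7]; 
20.7083
-180 146 1.7 | -120 239 3.3 | -60 271 5.2 | 0 175 0.1 | 60 231 -1.5 | 120 126 -2.6 |
```

View pics/s4.png

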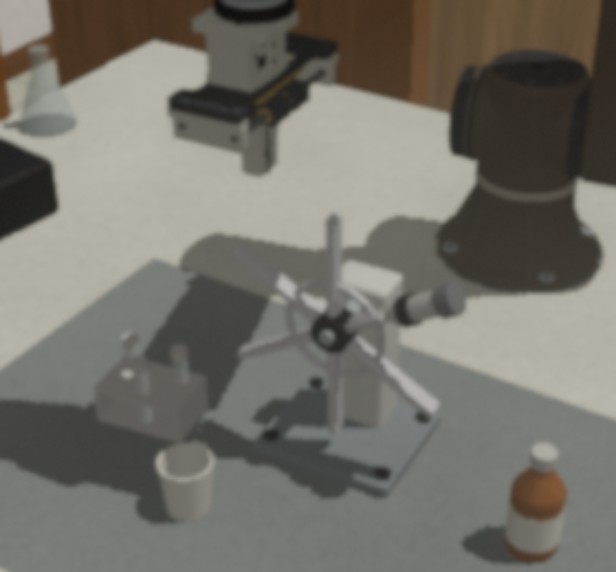

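The second push brought the wheel to about 119°, with the tube at the upper right and its cap at (450,300). The final push follows, with more frequent force checks and a retreat away from the tube.

```bash
python3 - <<'E'
from h import *
robot.servo_line(W(.04,.165),speed=.15)
push(61.6,gap=.02,steps=6)
robot.servo_line(robot.read_position()+.03*Z-.005*Y,speed=.1)
robot.servo_line(W(-.15,.2),speed=.15)
print(robot.read_t()); p=wheel();wheel("top")
cv2.imwrite("pics/s5.png",cv2.resize(p[80:340,180:460,::-1],None,fx=2.2,fy=2.2))
# tube axis from scene cloud
for n in("scene","top"):
    _,d=robot.grab_frame(n);P=cloud(n,d)-C;x,y,z=P@A,P@Y,P@Z
    m=(abs(x)<.03)&(abs(y)<.03)&(z>.07)&(z<.165)
    b=[np.median(y[m&(z>a)&(z<a+.015)]) for a in np.arange(.075,.15,.015)];print(n,m.sum(),np.round(b,4))
    t=m&(z>.145);print(len(y[t]),y[t].min(),y[t].max(),x[t].min(),x[t].max())
E
```

```text
0.0 [-0.8 -0.5  0.3]; 10.3 [ 0.5  0.3 -0.9]; 20.5 [-0.2  0.1 -0.1]; 30.8 [-0.5 -0.4  0.6]; 41.1 [ 1.   1.  -0.4]; 51.3 [0.3 0.  0.6]; 61.6 [-0.2  0.5  0.3]; 
27.9333
-180 150 2.2 | -120 240 4.0 | -60 173 4.9 | 0 272 -0.6 | 60 229 -0.7 | 120 128 -2.0 | 
-180 0 None | -120 0 None | -60 0 None | 0 0 None | 60 0 None | 120 0 None | 
scene 494 [0.0007 0.0025 0.0019 0.001  0.0003]
158 -0.022148841232235865 0.011684975360825325 -0.014402157310218279 0.022011279253377827
top 0 [nan nan nan nan nan]
  return _methods._mean(a, axis=axis, dtype=dtype,
  ret = ret.dtype.type(ret / rcount)
Traceback (most recent call last):
ValueError: zero-size array to reduction operation minimum which has no identity
```

View pics/s5.png

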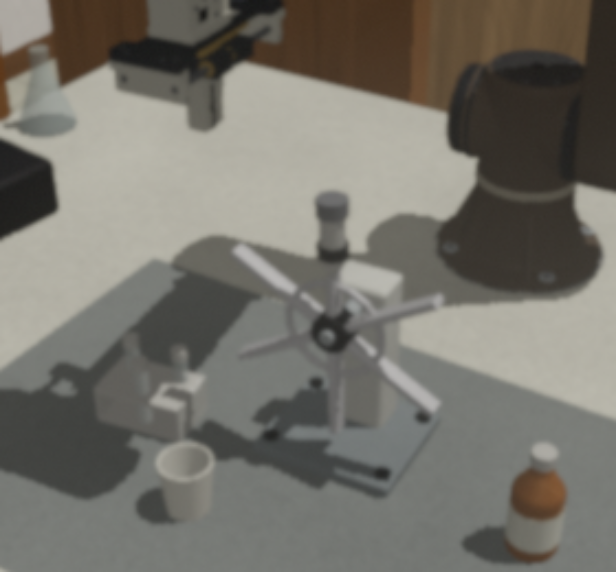

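The tube stands up with its cap at (332,205), and the bare arms are where they started to within 0.3°. I'll move away to clear the top view for an independent absolute check.

```bash
python3 - <<'E'
from h import *
robot.servo_line(W(-.38,.2),speed=.2)
p,d=robot.grab_frame("top");P=cloud("top",d);Q=P-C;x,y,z=Q@A,Q@Y,Q@Z
m=(abs(x)<.011)&(z<.1)&(z>.02)
for s in(1,-1):
    k=m&(s*y>.07)&(s*y<.112); c=np.polyfit(y[k],z[k],1); print(s,k.sum(),"slope deg",np.degrees(np.arctan(c[0])),"z at .09:",np.polyval(c,s*.09))
k=(abs(x)<.03)&(abs(y)<.03)&(z>.145)&(z<.17);print("cap",k.sum(),y[k].min(),y[k].max(),y[k].mean())
o=np.load("top0.npz")
Pa=cloud("top",o['d'])
for nm,(a,b,c,e) in dict(bottle=(185,255,232,305),rack=(405,232,482,298),beaker=(355,190,405,236)).items():
    f=lambda T:(lambda r:r[(r[:,2]>.04)&(r[:,2]<.15)].mean(0))(T[b:e,a:c].reshape(-1,3))
    print(nm,np.round(f(Pa),4),np.round(f(P),4))
print(robot.read_t(),robot.read_force()); wheel()
cv2.imwrite("pics/t6.png",p[:,:,::-1])
E
```

```text
1 325 slope deg 30.32204022073536 z at .09: 0.06393835969942571
-1 332 slope deg -28.908617244974568 z at .09: 0.0540662394267515
cap 418 -0.022999780786359204 0.009613587852967051 -0.00664794753141333
bottle [0.541  0.2502 0.0956] [0.5411 0.2502 0.0953]
rack [ 0.5774 -0.2092  0.056 ] [ 0.5775 -0.2093  0.056 ]
beaker [ 0.6885 -0.0831  0.0592] [ 0.6884 -0.083   0.0591]
29.4833 [-0.99478084 -0.05078989 -0.06547096]
-180 153 2.3 | -120 240 3.9 | -60 173 4.8 | 0 279 -0.5 | 60 233 -0.8 | 120 129 -1.9 |
```

View pics/t6.png

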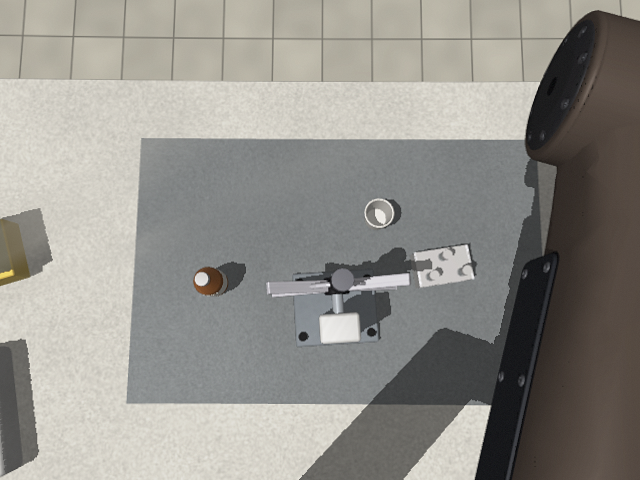

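All estimates agree that the tube is within about 0.7–2.6° of vertical (the limit is 5°). The bystanders haven't moved and the arm is clear, so I'm handing in.

```bash
python3 -c "
from rig import robot
robot.dwell(.5);robot.job_done();print(robot.read_t())"
```

```text
the job is handed in; nothing more can be done
the job is handed in; nothing more can be done
```

The tube now points straight up with its cap on top, within the 5° limit by every check I made. The job was handed in at about 30 s of the 67 s allowed. I turned the wheel half a turn with three fingertip pushes on successive bare arms at the top, fingers shut, then moved the arm well away.

- **Tube angle:** The estimates did not fully agree. The slopes of the two upper arms in the top view gave about +0.7°. The cap position and arm heights gave about +1.4° to +2.6°, leaning towards -y. The difference comes from 2–3 mm of uncertainty in the axle's position. I left it uncorrected, since a nudge back beside the tube carried more risk than it was worth.
- **Wheel at rest:** Two readings about 1.5 s apart agreed within 0.1°.
- **Bystanders:** In the top view the bottle, rack and beaker are within 0.3 mm of where they started.
- **Forces:** Readings taken after each push step stayed under about 2 N. I did not read the force in between.
- **Mistake on the way:** My first approach used a bad joint solution that folded the arm over, with its elbow close to the rack. I backed out along nearly the same path. The force reading there showed no contact, and nothing was displaced.

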